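# Rock a tight stopper out of a bottle and park it in the free bay

### The arm

A 7-joint arm with a two-finger parallel gripper is mounted at the origin on a cart in front of the work surface, level with it; the furniture and walls round the work are solid. World frame = base frame: x ahead of the robot, y to its left, z up, the work surface at z = 0. Lengths are in m, angles in rad, forces in N, time in s.
With the tool pointing down it reaches from about 0.425 to 0.95 m from the base axis. Payload 4.7 kg.
Tool frame: the origin (TCP) lies between the finger pads; the fingertips stand 25 mm ahead of it and the grasp point (between the pads) lies 6 mm ahead of it; x points along the fingers, z is the direction in which the jaws open and shut, and the axes are right-handed (so a half turn about x gives the same grasp; the last joint's range is limited). The gripper opens to 85 mm and grips with 20 to 120 N. Pads are 22 mm wide; open, the fingers measure 114 mm over their backs; the gripper's body (76 mm by 85 mm) begins 54 mm behind the grasp point. The pads swing forward as they close: fully open they stand 13 mm farther back than shut.
Start: joints at [-1.228, 0.469, -0.049, 1.532, 0.024, 1.141, -0.082], TCP at [0.245, 0.629, 0.256] pointing down, gripper open.
Joint ranges: [-2.59, 2.59], [-0.33, 1.99], [-1.39, 1.29], [0.1, 2.45], [-1.04, 4.18], [0.21, 1.99], [-2.66, 2.66]. Speed limits (rad/s): [2.57, 2.57, 3.14, 3.14, 3.14, 3.14, 3.14].

### API

Orientations are given as a 3x3 rotation matrix whose columns are the frame's x, y, z axes.
In Python, from rig import * gives the robot as it stands. Calls block until the motion is done:
- movep(position, orientation): joint-space move of the TCP to a pose.
- move_l(position, attitude=None, feed=0.15, until_force=None): straight line of the TCP; attitude=None keeps the orientation; feed is the mean speed in m/s. With until_force (N) it stops when the force on the tool has changed by that much, and returns True; else False.
- move_joints(angles): joint-space move.
- command_gripper(opening, newtons=None): finger opening in m; newtons is the grip in N (None keeps the last); returns when the fingers have stopped.
- sleep(seconds).
- inverse_kinematics(position, orientation): joint angles nearest the present ones, or None.
- sense(): the state.
- camera(name): name is "scene" or "top" or "wrist"; returns (picture, depth): 400x640x3 uint8, red, green, blue; 400x640 float32, m along the optical axis (not along the pixel's ray), 0 where there is no reading.
- camera_params(name): a dict with "K" (3x3 intrinsics, pixels), "position" and "rotation" of the camera in the world; the wrist camera has in their place "tool_from_camera" (4x4, takes a point from camera to tool coordinates, whose origin is the TCP and whose axes are the tool frame's). Camera axes: x right, y down, z forward; pixel columns grow to the right and rows downward; lengths in m; the calibration is good to about 2 mm. A picture is of the moment at which its call begins: read the wrist's pose just before it. camera_params takes no time and is no camera call.
A pose or a line that the arm cannot do raises Unreachable and nothing moves.
- finish_job(): hands the job in, once; it reports no verdict.
The state is a dict: "time_s": time; "joint_pos": joint angles; "qd": joint speeds; "joint_efforts": joint torques, N m; "position": TCP position; "tcp_rot": TCP orientation; "wrist_force": force on the tool from outside, world axes, zero at the start; "ft_torque": the same for the moment, N m; "finger_gap": finger opening in m.
Only numpy, scipy, OpenCV 4.12 (cv2) and the standard library are available. Lean on these libraries where they do the work, as an engineer would, in place of code of your own. Each camera call takes 0.05 s, during which the arm holds its last target.

### The job

Free the tight white stopper from the amber bottle by rocking it side to side, toward one black catch and then the other, while easing it up; do not pull the bottle up out of its holder. Stand the stopper upright on the black mat and let go, then take it the other way, across its thin sides, and stand it upright in the empty bay of the blue stand with its handle reaching from wall to wall. Leave the red stopper, the beaker, the wash bottle and the timer where they are, and never let the white stopper fall over.

Things in the scene. Friction and masses are not known exactly. Their poses are not given: they have to be found in the camera images.
- stopper_mid (a point): Centre (half-way up) of the white stopper: 56 mm tall, 60 g, z up, y along its flat handle. Handle: 44 mm long (y), 20 mm thick (x), from 2 mm below this point to 28 mm above it. Below: round tapered plug 31 mm wide at the top; flat foot 25 mm wide, 28 mm below this point, on which it can stand. Starts seated, its y along the bottle's y (0.05 rad). A bead 27 mm wide rings the foot.
- bottle: Amber bottle, 72 mm wide, about 0.6 kg, loose in the holder. Origin: centre of its underside, z up. Neck rim 42 mm wide, 104 mm up; seated, the handle spans 114 to 144 mm up. Two black guard ears (inner faces at x = +-17.5 mm, 24 mm wide, up to 134 mm) leave no room for fingers at the handle's thin-way sides; its two ends (y) are open. Black catch blocks stand out to 28 mm on +y and -y, up to 103 mm.
- ledge (a point): Centre of the ledge inside the neck, 88 mm up, on which the seated stopper's foot rests; the bottle's axes. Two spring catches (on +y and -y, 9 mm above the ledge) snap in over the stopper's bead. The stopper has 3 mm of free lift before they bite; a straight pull past them needs more force than the bottle's weight, so the bottle comes along.
- neck_rim (a point): Centre of the bottle's mouth, the bottle's axes. Tilting the stopper 0.25 rad about x, one edge of its foot staying on the ledge, lifts the bead's other side past its catch (5 mm needed); then tilting as much the other way on the raised side frees the second; then it lifts freely. The neck leaves play for some 0.27 rad.
- holder: Grey holder fixed to the worktop, 100 mm square base, square well 75 mm wide and walls 49 mm high; origin at the centre of its underside. The bottle stands on its floor, 6 mm up.
- mat: Black rubber mat fixed to the worktop, 90 x 90 x 6 mm; origin at the centre of its underside, top 6 mm up.
- bay_left (a point): Blue stand's bay on its +y side: centre of its floor, 6 mm above the worktop. Axes: z up, y from wall to wall, x along the bay. 54 mm wide between walls 55 mm high; floor 80 mm long in x, open at both x ends. Between the handle's ends and the walls no finger fits.
- bay_right (a point): The same for the bay on the stand's -y side, 60 mm from the other. One bay holds the red stopper; the other is free, with a flat round grey pad on its floor.
- spare_mid (a point): Centre (half-way up) of the red stopper, same shape as the white one, standing in one of the bays; the bay it stands in is the occupied one.
- beaker: Clear beaker, 72 mm wide, 90 mm tall, loose bystander; origin at the centre of its underside.
- wash_bottle: Small clear bottle with a white cap, 57 mm wide, 71 mm tall, loose bystander; origin at the centre of its underside.
- timer: White timer, 62 x 62 x 18 mm, lying loose, bystander; origin at the centre of its underside.
- stopper: The same white stopper; origin at the centre of its foot, 28 mm below stopper_mid, same axes.
Mind the look-alikes: they are no part of the job. What is shaped like the stopper but turquoise is not meant. There is more than one size of the mat; the one meant has the size given above.

How it is judged:
By the outcome, as a careful person would: the job done as asked, in the order asked, and still so for the second after the job is handed in, with the robot touching nothing.
It also fails if it takes over 58 s, if anything falls off the work surface, if the arm or the gripper's body presses on something with over 40 N, if the wrist force passes 120 N, or if a joint passes its speed limit or range.

## Working session

There is one attempt and no reset: what is moved stays moved. The work goes in short steps, each a Python script; the robot and the scene stay as the last script left them, time stands still between calls to the robot, and variables do not carry over. Pictures are saved under pics/ and viewed, and the job is handed in when it is done.

```bash
ls; mkdir -p pics; python3 - <<'E'
from rig import *
import cv2,numpy as np
for n in ("scene","top"):
    im,d=camera(n); cv2.imwrite(f"pics/{n}0.png",im[:,:,::-1]); np.savez(f"{n}0.npz",im=im,d=d)
    p=camera_params(n); print(n,{k:np.round(v,4).tolist() if not isinstance(v,str) else v for k,v in p.items()})
print(camera_params("wrist"))
print(sense())
E
```

```text
pics
scene {'K': [[449.885, 0.0, 316.7941], [0.0, 449.885, 205.4751], [0.0, 0.0, 1.0]], 'position': [-0.3697, -0.5308, 0.5505], 'rotation': [[0.5442, -0.3258, 0.7731], [-0.8389, -0.2229, 0.4966], [0.0106, -0.9188, -0.3947]]}
top {'K': [[446.8943, 0.0, 319.5406], [0.0, 446.8943, 198.4008], [0.0, 0.0, 1.0]], 'position': [0.315, 0.024, 1.4097], 'rotation': [[-0.0197, -0.9861, 0.1651], [-0.9998, 0.0179, -0.012], [0.0089, -0.1653, -0.9862]]}
{'K': array([[282.59205571,   0.        , 320.93251381],
       [  0.        , 282.59205571, 200.87780313],
       [  0.        ,   0.        ,   1.        ]]), 'tool_from_camera': array([[-6.61791067e-04, -2.66539817e-01,  9.63823681e-01,
        -1.18727759e-01],
       [-3.23137930e-04, -9.63823785e-01, -2.66540067e-01,
         6.83966739e-02],
       [ 9.99999729e-01, -4.87841824e-04,  5.51720847e-04,
         7.16496478e-04],
       [ 0.00000000e+00,  0.00000000e+00,  0.00000000e+00,
         1.00000000e+00]])}
{'time_s': 0.1, 'joint_pos': array([-1.22790574,  0.46938307, -0.04858351,  1.5335991 ,  0.02409813,
        1.14101476, -0.08228669]), 'qd': array([ 2.06075657e-04, -1.74513542e-03, -3.97797416e-05, -2.68419090e-03,
        1.75935090e-04,  6.43360520e-04,  9.54467590e-04]), 'joint_efforts': array([ 6.18504619e-04, -5.11516178e+01, -4.71008895e-02, -2.38390160e+01,
        1.07635319e-02,  4.46222228e-03,  4.52249331e-07]), 'position': array([0.24502897, 0.62842322, 0.25534084]), 'tcp_rot': array([[-5.96558685e-04, -9.31689950e-01,  3.63254017e-01],
       [-1.71818663e-03,  3.63254500e-01,  9.31688369e-01],
       [-9.99998346e-01, -6.83314060e-05, -1.81751984e-03]]), 'wrist_force': array([ 0.01420927,  0.43903306, -0.36914938]), 'ft_torque': array([-0.0369316, -0.0419134, -0.0006256]), 'finger_gap': 0.08562274527925799}
```

View pics/scene0.png

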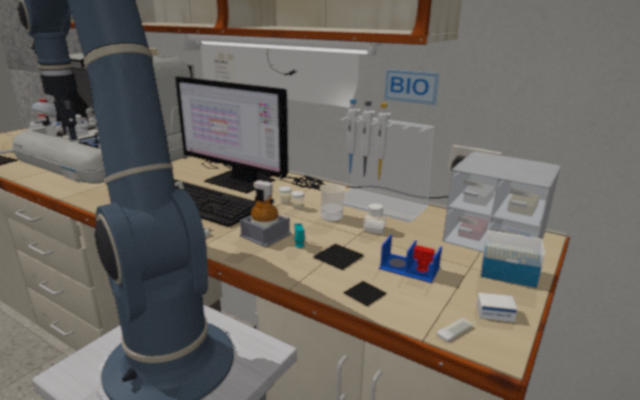

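View pics/top0.png

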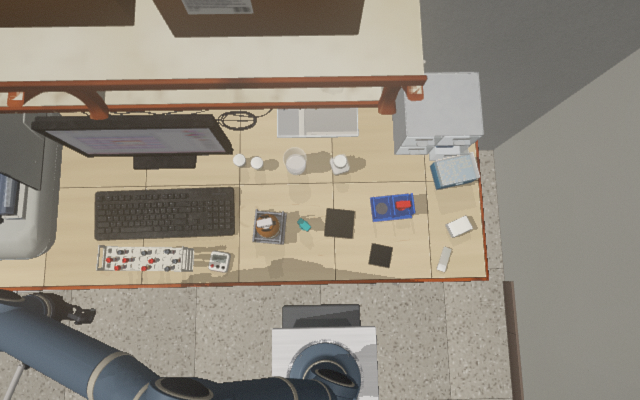

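Top view: the white stopper is at about (264,222) in the amber bottle, and the turquoise look-alike is at (305,225). There are two mats, at (339,223) and (380,256). The red stopper is at (403,205) in the blue stand's -y bay, and the pad is at (382,209) in its +y bay. Next I'll take close crops and measure.

```bash
cat > h.py <<'E'
import numpy as np,cv2
from rig import *
def ray(n,uv,P=None):
    p=P or camera_params(n); K=p["K"]
    d=np.linalg.inv(K)@np.array([uv[0],uv[1],1.0]); return np.array(p["position"]),np.array(p["rotation"])@d
def onz(n,uv,z,P=None):
    o,d=ray(n,uv,P); return o+d*(z-o[2])/d[2]
def wristP(s):
    p=camera_params("wrist"); T=np.eye(4); T[:3,:3]=s["tcp_rot"]; T[:3,3]=s["position"]; C=T@p["tool_from_camera"]
    return {"K":p["K"],"position":C[:3,3],"rotation":C[:3,:3]}
def cloud(d,P):
    K=P["K"]; v,u=np.indices(d.shape); X=np.stack([(u-K[0,2])/K[0,0]*d,(v-K[1,2])/K[1,1]*d,d],-1)
    return X@np.array(P["rotation"]).T+np.array(P["position"])
E
python3 - <<'E'
from h import *
t=np.load("top0.npz"); im,d=t["im"],t["d"]; 
c=im[140:290,230:430]; cv2.imwrite("pics/topcrop.png",cv2.resize(c[:,:,::-1],None,fx=4,fy=4,interpolation=cv2.INTER_CUBIC))
hsv=cv2.cvtColor(im,cv2.COLOR_RGB2HSV)
# mats
for (x,y) in [(339,223),(380,256)]:
    m=((hsv[:,:,2]<60)*255).astype(np.uint8)
    n,l,st,ce=cv2.connectedComponentsWithStats(m)
    k=l[y,x]; cs,_=cv2.findContours(((l==k)*255).astype(np.uint8),0,2); q=cv2.minAreaRect(cs[0]); b=cv2.boxPoints(q)
    w=np.array([onz("top",p,0.006)[:2] for p in b]); print("mat",w.mean(0).round(4),np.linalg.norm(np.diff(w,axis=0),axis=1).round(4),st[k], np.arctan2(*(w[1]-w[0])[::-1]))
X=cloud(d,camera_params("top"))
for n,uv in dict(stop=(264,222),bottle=(270,232),red=(403,205),pad=(382,209),turq=(305,225),beaker=(296,160),wash=(340,163),timer=(459,227),holder=(256,238)).items(): print(n,X[uv[1],uv[0]].round(3))
s=np.load("scene0.npz")["im"][160:320,220:480]; cv2.imwrite("pics/scenecrop.png",cv2.resize(s[:,:,::-1],None,fx=3,fy=3,interpolation=cv2.INTER_CUBIC))
E
```

```text
mat [-0.0533 -0.0226] [0.    0.003 0.   ] [     0      0    640    400 251922] 0.0
mat [-0.0533 -0.0226] [0.    0.003 0.   ] [     0      0    640    400 251922] 0.0
stop [0.461 0.167 0.15 ]
bottle [0.439 0.157 0.083]
red [ 0.515 -0.247  0.063]
pad [ 0.512 -0.191  0.006]
turq [0.461 0.053 0.052]
beaker [0.671 0.08  0.028]
wash [ 0.649 -0.058  0.069]
timer [ 0.448 -0.424  0.029]
holder [0.424 0.203 0.047]
```

View pics/topcrop.png

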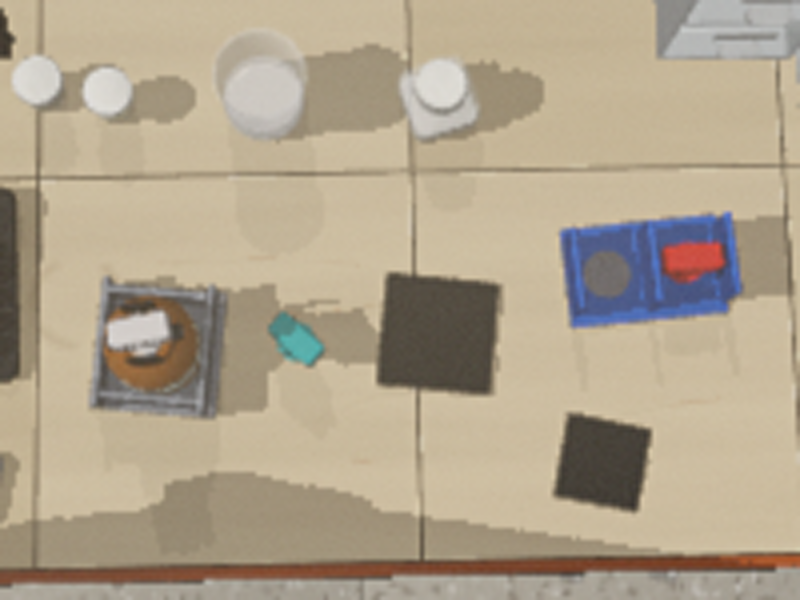

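View pics/scenecrop.png

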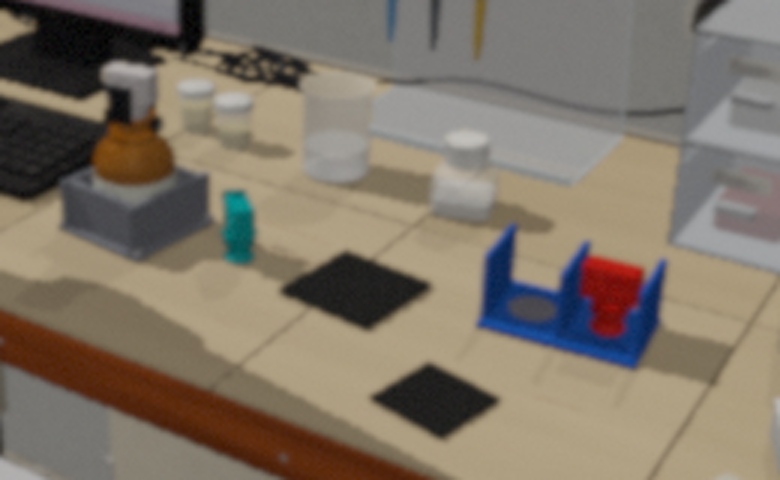

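The bottle and stopper are at about (0.45,0.167), in front of the arm and in reach. The stopper choice is clear: white at top px (264,222), turquoise (305,225) and red (403,205) excluded. The larger mat looks like the 90 mm one, which I'll verify. The free bay is the left one (+y), with the grey pad. Next I'll fix the mat sizes and take a wrist view over the bottle.

```bash
python3 - <<'E'
from h import *
t=np.load("top0.npz"); im=t["im"]; 
print(im[223,339],im[256,380])
m=((im.max(2)<85)*255).astype(np.uint8)
for (x,y) in [(339,223),(380,256)]:
    n,l,st,ce=cv2.connectedComponentsWithStats(m[y-25:y+25,x-25:x+25])
    k=l[25,25]; cs,_=cv2.findContours(((l==k)*255).astype(np.uint8),0,2); q=cv2.minAreaRect(max(cs,key=len)+np.array([x-25,y-25])); b=cv2.boxPoints(q)
    w=np.array([onz("top",p,0.006)[:2] for p in b]); print("mat",w.mean(0).round(4),np.linalg.norm(np.diff(w,axis=0),axis=1).round(4)+.0025, np.arctan2(*(w[1]-w[0])[::-1]))
def R(yaw): # z axis (jaw) at angle yaw
    z=np.array([np.cos(yaw),np.sin(yaw),0]); x=np.array([0,0,-1.]); return np.stack([x,np.cross(z,x),z],1)
for yaw in (np.pi/2,0,np.pi,-np.pi/2):
  for p in [(0.45,.167,.28),(.46,-.02,.1),(.51,-.19,.1)]:
    q=inverse_kinematics(p,R(yaw)); print(round(yaw,2),p,None if q is None else np.round(q,2))
movep([0.45,0.167,0.28],R(np.pi/2))
s=sense(); print(s["time_s"],s["position"])
im,d=camera("wrist"); P=wristP(s); np.savez("w1.npz",im=im,d=d,**P); cv2.imwrite("pics/w1.png",im[:,:,::-1])
E
```

```text
[83 75 66] [70 65 55]
mat [ 0.4704 -0.0533] [0.0869 0.0871 0.0868] -0.12115264563711613
mat [ 0.3672 -0.1791] [0.0646 0.0645 0.0646] -0.2190489667097423
1.57 (0.45, 0.167, 0.28) [-0.59  0.12  0.16  1.96 -0.02  1.06  1.15]
1.57 (0.46, -0.02, 0.1) [-0.3   0.35  0.31  2.19 -0.18  0.62  1.7 ]
1.57 (0.51, -0.19, 0.1) [-0.07  0.48  0.45  2.01 -0.31  0.72  2.15]
0 (0.45, 0.167, 0.28) [-0.8   0.12  0.4   1.97 -0.05  1.06 -0.38]
0 (0.46, -0.02, 0.1) [-0.48  0.38  0.53  2.2  -0.32  0.64  0.28]
0 (0.51, -0.19, 0.1) [-0.46  0.69  1.05  2.03 -0.78  0.89  1.03]
3.14 (0.45, 0.167, 0.28) [ 0.53  0.31 -1.17  1.91  0.32  1.13  2.39]
3.14 (0.46, -0.02, 0.1) [-0.88  0.59  1.11  2.22 -0.77  0.8  -2.39]
3.14 (0.51, -0.19, 0.1) [-0.49  0.73  1.11  2.03 -0.84  0.93 -2.06]
-1.57 (0.45, 0.167, 0.28) [-0.99  0.13  0.61  1.98 -0.08  1.06 -1.91]
-1.57 (0.46, -0.02, 0.1) [-0.75  0.47  0.89  2.21 -0.58  0.7  -1.02]
-1.57 (0.51, -0.19, 0.1) [-0.51  0.76  1.14  2.03 -0.87  0.95 -0.47]
1.9333 [0.44996058 0.16807274 0.27999746]
```

View pics/w1.png

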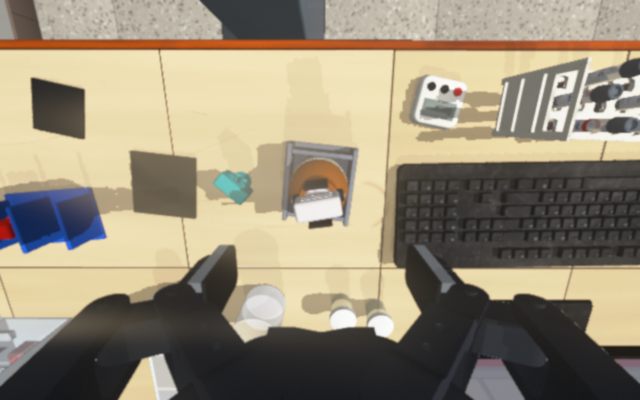

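The wrist view shows the white handle at about (318,208) with black ears to either side of it and the amber bottle in the holder. Mat 1 reads 0.087 m (the 90 mm mat) and mat 2 reads 0.065 m.

```bash
python3 - <<'E'
from h import *
t=np.load("w1.npz"); im=t["im"]; P={k:t[k] for k in("K","position","rotation")}
c=im[130:240,260:380]; cv2.imwrite("pics/w1c.png",cv2.resize(c[:,:,::-1],None,fx=5,fy=5,interpolation=cv2.INTER_CUBIC))
X=cloud(t["d"],P); print(t["d"][195:220:4,300:345:8].round(3)); print(X[195:220:4,316].round(3))
hsv=cv2.cvtColor(im,cv2.COLOR_RGB2HSV)
m=((im.min(2)>150)&(hsv[:,:,1]<50)).astype(np.uint8)*255
n,l,st,ce=cv2.connectedComponentsWithStats(m[150:240,270:370]); k=1+np.argmax(st[1:,4]); print(st[k])
print(im[190:230:4,318].tolist())
E
```

```text
[[0.298 0.275 0.269 0.268 0.262 0.298]
 [0.268 0.262 0.259 0.258 0.257 0.299]
 [0.258 0.258 0.256 0.256 0.258 0.261]
 [0.259 0.257 0.259 0.26  0.259 0.261]
 [0.26  0.259 0.259 0.259 0.259 0.261]
 [0.261 0.26  0.26  0.26  0.261 0.262]
 [0.262 0.262 0.263 0.287 0.369 0.369]]
[[0.448 0.165 0.138]
 [0.449 0.165 0.148]
 [0.452 0.165 0.152]
 [0.456 0.165 0.151]
 [0.46  0.165 0.151]
 [0.464 0.165 0.152]
 [0.468 0.165 0.15 ]]
[  18   39   55   35 1218]
[[222, 218, 215], [157, 150, 145], [175, 168, 165], [235, 231, 230], [242, 240, 239], [243, 240, 239], [243, 240, 239], [235, 231, 230], [71, 64, 55], [85, 77, 69]]
```

View pics/w1c.png

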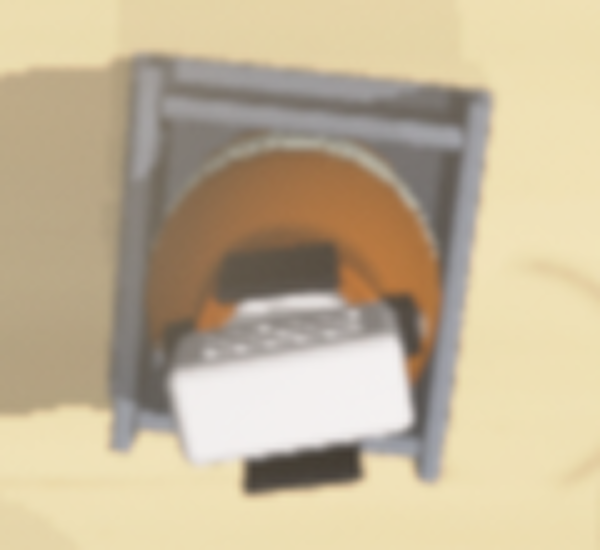

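```bash
cat >> h.py <<'E'
def face(im,P,box,mask,z):
    """min area rect of a mask in box (u0,v0,u1,v1), corners cast onto z"""
    u0,v0,u1,v1=box; f=6
    c=cv2.resize(im[v0:v1,u0:u1],None,fx=f,fy=f,interpolation=cv2.INTER_LINEAR)
    m=mask(c).astype(np.uint8)*255
    m=cv2.morphologyEx(m,cv2.MORPH_OPEN,np.ones((9,9)))
    cs,_=cv2.findContours(m,cv2.RETR_EXTERNAL,cv2.CHAIN_APPROX_NONE); cs=max(cs,key=cv2.contourArea)[:,0,:]
    px=(cs+.5)/f-.5+np.array([u0,v0])
    w=np.array([onz(None,p,z,P)[:2] for p in px],np.float32)
    (cx,cy),(a,b),ang=cv2.minAreaRect(w*1000); 
    ang=np.deg2rad(ang)
    if b>a: a,b=b,a; ang+=np.pi/2
    while ang>np.pi*0.999: ang-=np.pi
    return np.array([cx,cy])/1000,(a,b),ang,px
def R(yaw,tilt=0):
    z=np.array([np.cos(yaw),np.sin(yaw),0]); x=np.array([0,0,-1.]); M=np.stack([x,np.cross(z,x),z],1)
    return M
def snap(n,fn):
    s=sense(); im,d=camera(n); P=wristP(s) if n=="wrist" else camera_params(n)
    np.savez(fn+".npz",im=im,d=d,K=P["K"],position=P["position"],rotation=P["rotation"]); cv2.imwrite("pics/"+fn+".png",im[:,:,::-1]); return im,d,P
def load(fn):
    t=np.load(fn+".npz"); return t["im"],t["d"],{k:t[k] for k in("K","position","rotation")}
E
python3 - <<'E'
from h import *
im,d,P=load("w1")
for th in (190,200,210):
    c,s,a,px=face(im,P,(285,185,350,230),lambda c:c.min(2)>th,0.150); print(th,c.round(4),np.round(s,1),round(a,3),px.min(0),px.max(0))
# mat in wrist
for th in(95,110):
    c,s,a,px=face(im,P,(115,140,210,230),lambda c:c.max(2)<th,0.006); print("mat",c.round(4),np.round(s,1),a)
im,d,P=load("top0")
for th in (95,105):
  c,s,a,px=face(im,P,(315,200,365,245),lambda c:c.max(2)<th,0.006); print("mat top",c.round(4),np.round(s,1),a)
# rough white-stopper in top
for th in (190,205):
  c,s,a,px=face(im,P,(250,212,285,235),lambda c:c.min(2)>th,0.150); print("stop top",c.round(4),np.round(s,1),a)
E
```

```text
190 [0.4598 0.1666] [42.4 19.6] 1.75 [294.41666667 196.91666667] [341.41666667 223.25      ]
200 [0.4595 0.1666] [41.9 18.4] 1.753 [294.75 197.25] [341.25       222.58333333]
210 [0.4595 0.1667] [41.3 17.7] 1.751 [295.08333333 197.58333333] [341.08333333 222.08333333]Traceback (most recent call last):
  File "<stdin>", line 7, in <module>
  File "h.py", line 20, in face
    cs,_=cv2.findContours(m,cv2.RETR_EXTERNAL,cv2.CHAIN_APPROX_NONE); cs=max(cs,key=cv2.contourArea)[:,0,:]
                                                                         ~~~^^^^^^^^^^^^^^^^^^^^^^^^
ValueError: max() iterable argument is empty
```

```bash
python3 - <<'E'
from h import *
im,d,P=load("w1"); print(im[185,160],im[185,215])
for th in(125,145):
    c,s,a,px=face(im,P,(115,140,206,230),lambda c:c.max(2)<th,0.006); print("mat",c.round(4),np.round(s,1),a)
imt,d,P=load("top0")
for th in (105,120):
  c,s,a,px=face(imt,P,(315,200,365,245),lambda c:c.max(2)<th,0.006); print("mat top",c.round(4),np.round(s,1),a)
for th in (190,205):
  c,s,a,px=face(imt,P,(250,212,285,235),lambda c:c.min(2)>th,0.150); print("stop top",c.round(4),np.round(s,1),a)
for n,uv in dict(turq=(233,184)).items(): print(n,onz(None,uv,.056,load("w1")[2]))
E
```

```text
[105  95  78] [126 176 163]
mat [ 0.4679 -0.0537] [88.8 87. ] 1.4540398824964056
mat [ 0.4678 -0.0536] [90.8 89.1] 1.4486496444500854Traceback (most recent call last):
  File "<stdin>", line 5, in <module>
  File "h.py", line 35, in load
    t=np.load(fn+".npz"); return t["im"],t["d"],{k:t[k] for k in("K","position","rotation")}
                                                   ~^^^
    raise KeyError(f"{key} is not a file in the archive") from None
KeyError: 'K is not a file in the archive'
```

The stopper handle is at (0.4597,0.1666) with its y axis at yaw 1.752, and the measured face is 42x19 against the given 44x20. The mat is at (0.468,-0.0535), measured 90x89. Now I'll grip the handle by its ends.

```bash
python3 - <<'E'
from h import *
c=[0.4597,0.1667]; yaw=1.752
movep([*c,0.20],R(yaw)); print(sense()["wrist_force"].round(2), sense()["time_s"])
print(move_l([*c,0.145],R(yaw),feed=0.08,until_force=8))
s=sense(); print(s["position"],s["wrist_force"].round(2))
command_gripper(0.03,70)
s=sense(); print(s["time_s"],s["position"],s["finger_gap"],s["wrist_force"].round(2),s["tcp_rot"].round(4).tolist())
snap("wrist","w2"); snap("scene","s2")
E
```

```text
[-0.47  0.44 -0.01] 2.4
False
[0.46011039 0.16685788 0.14545545] [-0.13  0.44  0.46]
3.7083 [0.46008795 0.16611009 0.145476  ] 0.04326938997246306 [-0.71 -2.97  4.69] [[0.0007, -0.9837, -0.1796], [-0.0004, -0.1796, 0.9837], [-1.0, -0.0006, -0.0005]]
```

View pics/w2.png

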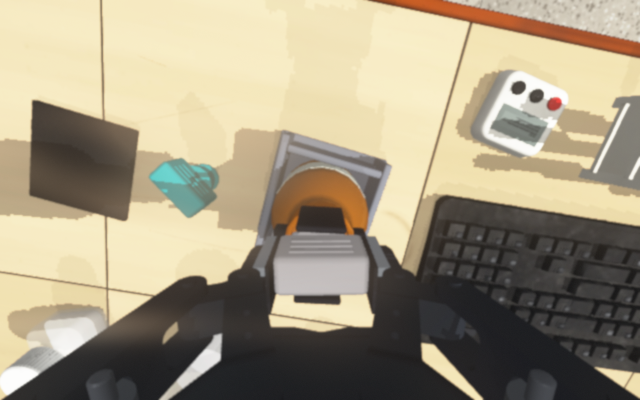

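The handle sits squarely between the pads at (320,265), and the gap of 43.3 mm agrees with its 44 mm. Now the first tilt.

```bash
cat >> h.py <<'E'
from scipy.spatial.transform import Rotation as Ro
Y=1.752
yh=np.array([np.cos(Y),np.sin(Y),0]); xh=np.array([np.sin(Y),-np.cos(Y),0]); zh=np.array([0,0,1.])
C0=np.array([0.46009,0.16611,0.094])   # foot centre at seat
T0=np.array([0.46009,0.16611,0.14548]); R0=R(Y)
def tp(foot,ang):
    """TCP pose for stopper foot centre and tilt about its x"""
    Q=Ro.from_rotvec(ang*xh).as_matrix(); return foot+Q@(T0-C0),Q@R0
def foot1(a,ez): # pivot on -y edge
    piv=C0-0.0125*yh; Q=Ro.from_rotvec(a*xh).as_matrix(); return piv+Q@(0.0125*yh)+ez*zh
def foot2(a,A,ez): # from tilt A, pivot on raised +y edge
    Q=Ro.from_rotvec(A*xh).as_matrix(); piv=foot1(A,ez)+Q@(0.0125*yh)
    return piv-Ro.from_rotvec(a*xh).as_matrix()@(0.0125*yh)
def go(foot,a,feed=0.03):
    p,r=tp(foot,a); move_l(p,r,feed=feed); s=sense()
    act=Ro.from_matrix(s["tcp_rot"]@R0.T).as_rotvec()@xh
    print(round(s["time_s"],2),"a",round(a,3),round(act,3),"dp",((s["position"]-p)*1000).round(1),"F",s["wrist_force"].round(1),"gap",round(s["finger_gap"]*1000,1))
E
python3 - <<'E'
from h import *
for f,a in [(foot1(.26,.0005),.26),(foot2(-.26,.26,.0005),-.26)]:
    print(inverse_kinematics(*tp(f,a)))
for k in (.065,.13,.195,.26): go(foot1(k,.0005*k/.26),k)
snap("scene","s3"); im,_,_=snap("wrist","w3"); 
s=load("s3")[0][160:260,210:330]; cv2.imwrite("pics/s3c.png",cv2.resize(s[:,:,::-1],None,fx=5,fy=5,interpolation=cv2.INTER_CUBIC))
E
```

```text
[-0.28256965  0.30779501  0.03004746  2.10087426 -0.39774914  0.75409133
  1.79253505]
[-0.78351085  0.34021316  0.23140279  2.0453611   0.21521065  0.87365824
  1.04329914]
4.1 a 0.065 0.065 dp [-0.1  0.  -0.2] F [-0.6  0.1 -0.6] gap 42.8
4.37 a 0.13 0.129 dp [-0.   0.2 -0.4] F [ 2.4 -0.8 -1.9] gap 43.1
4.63 a 0.195 0.193 dp [-0.4  0.3 -0.4] F [ 0.6  0.4 -2.3] gap 42.8
4.9 a 0.26 0.258 dp [-0.4  0.4 -0.4] F [-0.1  0.7 -3.3] gap 43.3
```

View pics/s3c.png

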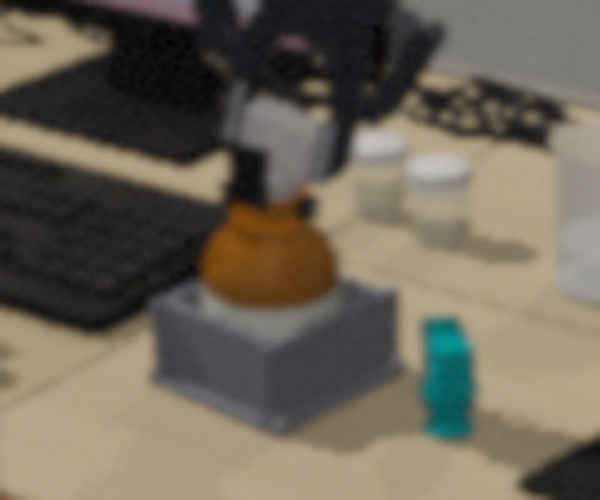

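View pics/w3.png

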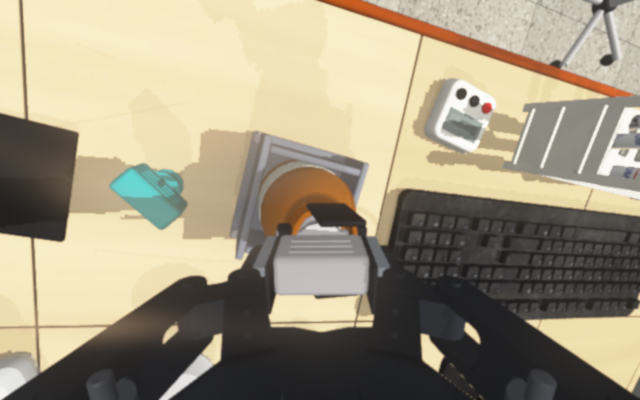

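The stopper is tilted with the gripper toward -y, the bottle is upright and seated, and the forces are under 4 N. Now I'll rock it the other way on the raised side.

```bash
python3 - <<'E'
from h import *
for k in (.13,0,-.13,-.2,-.26): go(foot2(k,.26,.0008),k)
snap("scene","s4"); snap("wrist","w4")
s=load("s4")[0][160:260,210:330]; cv2.imwrite("pics/s4c.png",cv2.resize(s[:,:,::-1],None,fx=5,fy=5,interpolation=cv2.INTER_CUBIC))
E
```

```text
5.38 a 0.13 0.13 dp [-0.6  1.  -0.3] F [ 1.2  0.5 -6.2] gap 43.0
5.77 a 0 0.001 dp [-0.7 -0.8 -0. ] F [-3.8 -0.8  2.3] gap 42.7
6.15 a -0.13 -0.129 dp [ 0.9 -1.5  0.3] F [ 1.  -2.2  2.8] gap 42.8
6.42 a -0.2 -0.199 dp [-0.1 -1.1 -0.3] F [-0.1 -2.9  0.4] gap 42.7
6.68 a -0.26 -0.259 dp [-0.5 -0.6 -0.5] F [ 0.3 -1.9 -1.5] gap 43.0
```

View pics/s4c.png

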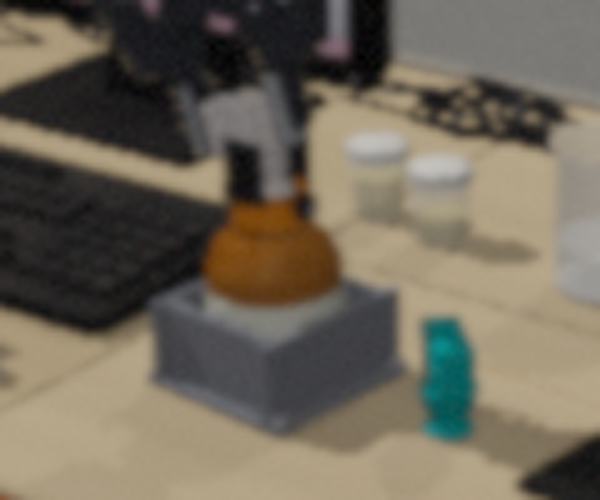

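View pics/w4.png

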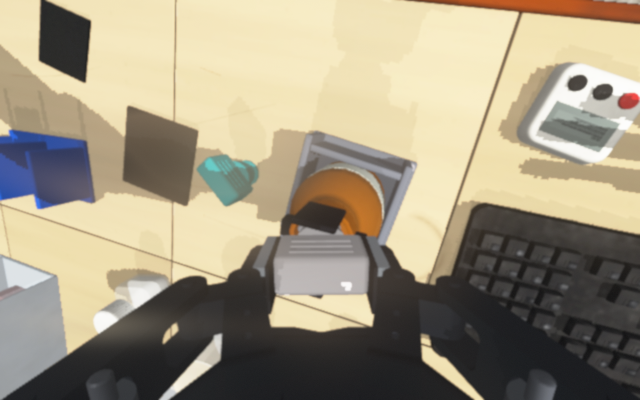

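The bottle is still level and seated, with forces under 3 N. Now I'll level the stopper while easing it up, watching for the bottle's weight of about 6 N.

```bash
python3 - <<'E'
from h import *
f0=foot2(-.26,.26,.0008); 
for i in range(1,6):
    t=i/5; f=f0*(1-t)+t*(C0+np.array([0,0,0.0185])); go(f,-.26*(1-t),feed=.03)
    if sense()["wrist_force"][2]<-4.5: print("heavy"); break
else:
    for z in (.025,.035,.05):
        go(C0+np.array([0,0,z]),0,feed=.05)
        if sense()["wrist_force"][2]<-4: print("heavy"); break
snap("scene","s5"); snap("wrist","w5")
s=load("s5")[0][150:250,210:330]; cv2.imwrite("pics/s5c.png",cv2.resize(s[:,:,::-1],None,fx=5,fy=5,interpolation=cv2.INTER_CUBIC))
E
```

```text
7.04 a -0.208 -0.208 dp [ 0.4 -1.   0.4] F [ 0.5 -1.   0. ] gap 43.0
7.3 a -0.156 -0.156 dp [ 0.2 -0.1  0.2] F [-0.2  0.5 -0.3] gap 42.9
7.56 a -0.104 -0.105 dp [ 0.   0.  -0.1] F [-0.5  0.4 -0.9] gap 43.5
7.82 a -0.052 -0.054 dp [ 0.  -0.  -0.1] F [-0.4 -0.6  0. ] gap 43.0
8.07 a -0.0 -0.002 dp [ 0.  -0.2 -0.1] F [ 0.   0.2 -0.8] gap 42.6
8.35 a 0 -0.0 dp [0.2 0.7 0.4] F [-0.8  0.  -0.9] gap 43.1
8.7 a 0 0.0 dp [0.3 0.1 0.5] F [ 0.9 -0.1 -1. ] gap 42.7
9.15 a 0 0.0 dp [0.2 0.  0.4] F [ 0.8 -0.6 -0.6] gap 43.0
```

View pics/s5c.png

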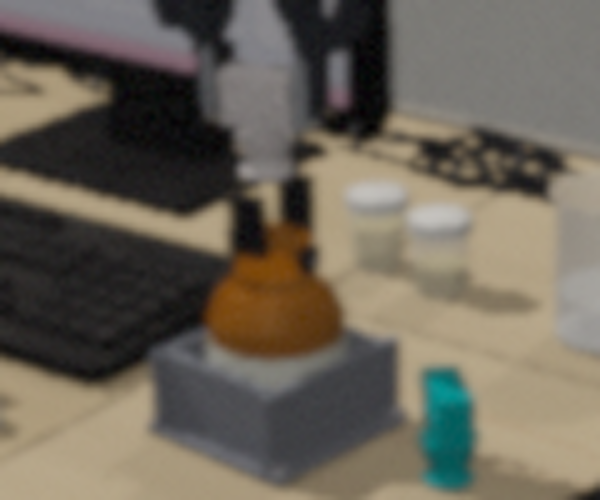

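View pics/w5.png

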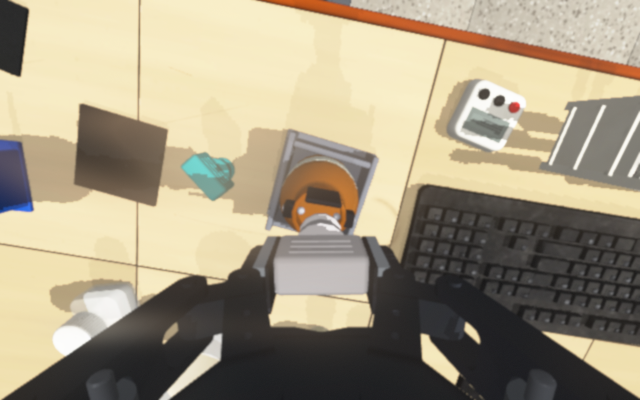

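The stopper is free with the bottle left in its holder; force is about -1 N, which is the stopper alone. Now I'll carry it to the mat and also look at the bay from there.

```bash
python3 - <<'E'
from h import *
c=np.array([0.468,-0.0535]); yaw=1.57
p,_=tp(C0+np.array([0,0,.075]),0); move_l(p,feed=.12)
move_l([*c,p[2]],R(yaw),feed=.15)
move_l([*c,0.075],R(yaw),feed=.12)
s=sense(); print(s["time_s"],s["position"],s["wrist_force"].round(2)); snap("scene","s6"); 
print(move_l([*c,0.054],R(yaw),feed=.025,until_force=3)); s=sense(); print(s["time_s"],s["position"],s["wrist_force"].round(2))
s=load("s6")[0][200:320,270:450]; cv2.imwrite("pics/s6c.png",cv2.resize(s[:,:,::-1],None,fx=4,fy=4,interpolation=cv2.INTER_CUBIC))
E
```

```text
12.5833 [ 0.46848396 -0.05352911  0.07556356] [-0.13 -1.07 -1.22]
True
13.3083 [ 0.46787003 -0.05348204  0.05747576] [-1.61  0.5   5.55]
```

View pics/s6c.png

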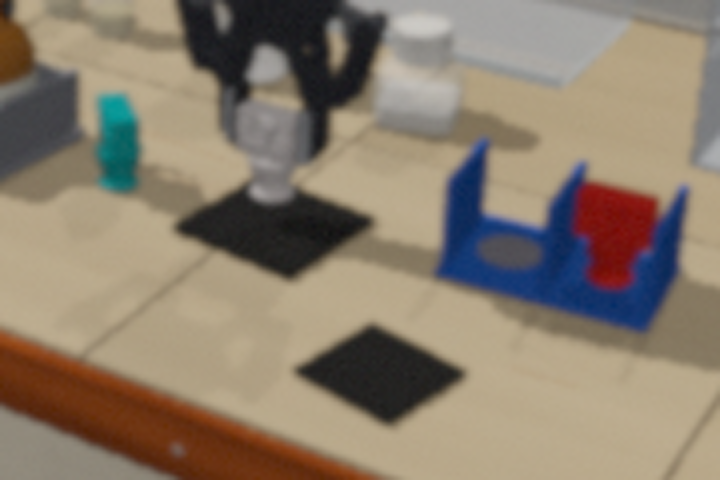

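Contact came at TCP z 0.0575, exactly where expected for upright on the mat top. Now release.

```bash
python3 - <<'E'
from h import *
command_gripper(0.055); sleep(.1); command_gripper(0.085); s=sense(); print(s["time_s"],s["finger_gap"])
p=s["position"]; move_l([p[0],p[1],0.19],feed=.12); snap("wrist","w7"); print(sense()["time_s"],sense()["position"])
E
```

```text
14.0917 0.0849370905563416
15.4 [ 0.46675174 -0.05335575  0.18925483]
```

View pics/w7.png

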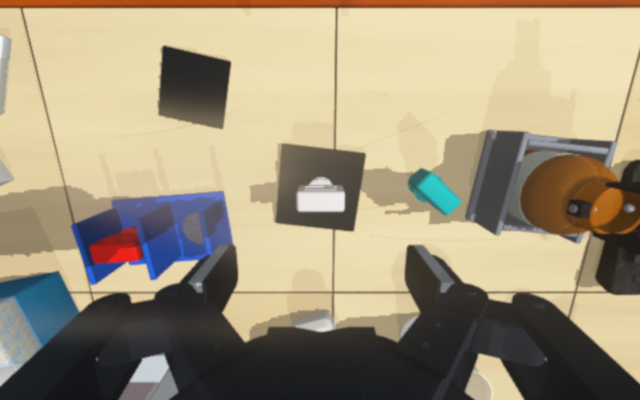

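The white stopper is standing upright on the mat at (320,196), and the bottle stayed in its holder. Next I'll measure the stopper and look at the bay from above in the grasp orientation.

```bash
python3 - <<'E'
from h import *
im,d,P=load("w7")
for th in (190,210):
    c,s,a,px=face(im,P,(285,170,360,222),lambda c:c.min(2)>th,0.062); print(th,c.round(4),np.round(s,1),round(a,3),px.min(0),px.max(0))
movep([0.51,-0.185,0.22],R(0.0)); s=sense(); print(s["time_s"],s["position"],s["joint_pos"].round(2)); snap("wrist","w8")
E
```

```text
190 [ 0.4666 -0.0524] [41.6 17.6] 1.57 [297.58333333 191.58333333] [343.75       210.41666667]
210 [ 0.4668 -0.0523] [40.7 16.6] 1.57 [298.41666667 192.41666667] [343.25       210.08333333]
16.4833 [ 0.50976179 -0.18429646  0.21942964] [-0.26  0.33  0.67  1.92 -0.25  0.97  0.52]
```

View pics/w8.png

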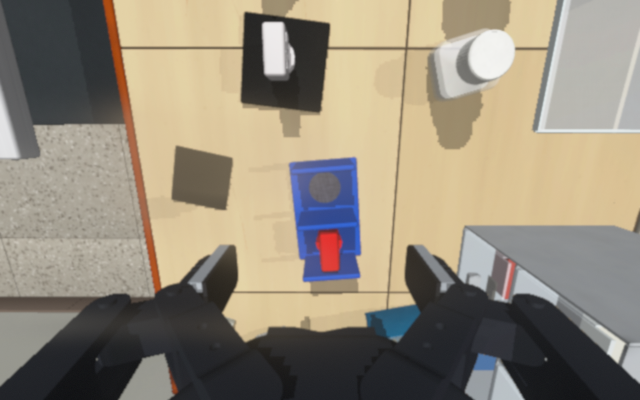

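```bash
python3 - <<'E'
from h import *
im,d,P=load("w8")
c=im[150:290,280:370]; cv2.imwrite("pics/w8c.png",cv2.resize(c[:,:,::-1],None,fx=4,fy=4,interpolation=cv2.INTER_CUBIC))
hsv=cv2.cvtColor(im,cv2.COLOR_RGB2HSV); print(im[187,325],im[187,305])
cc,s,a,px=face(im,P,(300,165,350,208),lambda c:c.max(2).astype(int)-c.min(2)<70,0.0065); print("pad",cc.round(4),np.round(s,1),px.min(0),px.max(0))
# floor corners etc
for th in (110,):
  cc,s,a,px=face(im,P,(285,150,365,230),lambda c:(c[...,2].astype(int)-c[...,0]>60),0.006); print(cc,s,a)
X=cloud(d,P); print("depth: pad",X[187,325].round(4),"walltops",X[162,323].round(4),X[216,328].round(4),X[268,331].round(4),"red",X[240,329].round(4),"white",X[40,275].round(4))
E
```

```text
[107 103 108] [ 85  94 147]
pad [ 0.5083 -0.1907] [50.2 39.4] [299.58333333 171.08333333] [341.25 203.25]
[ 0.51397198 -0.20264761] (90.32801818847656, 78.2491226196289) 1.655148400667577
depth: pad [ 0.5138 -0.1898  0.0072] walltops [ 0.5111 -0.1564  0.0328] [ 0.5169 -0.2162  0.0375] [ 0.52   -0.2671  0.0626] red [ 0.5175 -0.2341  0.0634] white [ 0.4687 -0.0461  0.0634]
```

View pics/w8c.png

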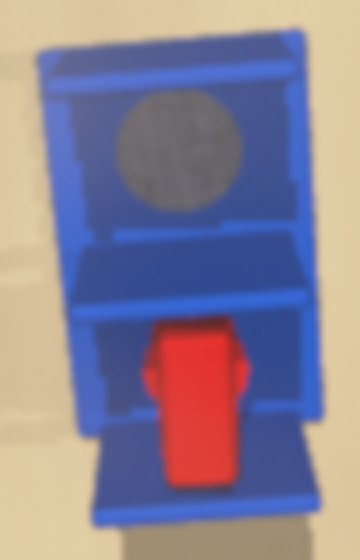

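```bash
python3 - <<'E'
from h import *
im,d,P=load("w8")
f=6;u0,v0=280,150
c=cv2.resize(im[150:290,280:370],None,fx=f,fy=f,interpolation=cv2.INTER_LINEAR).astype(int)
B=c[...,2]; 
def W(x,y,z): return onz(None,((x+.5)/f-.5+u0,(y+.5)/f-.5+v0),z,P)
def runs(x):
    m=(B[:,x]>180)&(c[:,x,0]<110)
    e=np.flatnonzero(np.diff(np.r_[0,m.astype(int),0])); return [(a,b) for a,b in zip(e[::2],e[1::2]) if b-a>6]
L=[]
for x in range(120,450,30):
    r=runs(x); print(x,[(a,b,W(x,a,.061)[:2].round(4).tolist(),W(x,b,.061)[:2].round(4).tolist()) for a,b in r])
# pad: gray
hs=c.max(2)-c.min(2); m=((hs<35)&(c.max(2)<150)).astype(np.uint8)*255; m[:100]=0;m[340:]=0
m=cv2.morphologyEx(m,cv2.MORPH_OPEN,np.ones((15,15)))
cs,_=cv2.findContours(m,0,1); k=max(cs,key=cv2.contourArea); e=cv2.fitEllipse(k); print(e, W(*e[0],.007))
# red top
m=((c[...,0]>190)&(c[...,1]<70)).astype(np.uint8)*255
cs,_=cv2.findContours(m,0,1); k=max(cs,key=cv2.contourArea)[:,0]; w=np.array([W(*p,.062)[:2] for p in k],np.float32)*1000; print("red",cv2.minAreaRect(w))
E
```

```text
120 [(np.int64(115), np.int64(137), [0.4879, -0.1594], [0.4878, -0.163]), (np.int64(249), np.int64(377), [0.4875, -0.182], [0.487, -0.2046]), (np.int64(458), np.int64(482), [0.4868, -0.2193], [0.4867, -0.2238]), (np.int64(490), np.int64(613), [0.4867, -0.2253], [0.4862, -0.2487])]
150 [(np.int64(112), np.int64(135), [0.4928, -0.1589], [0.4928, -0.1627]), (np.int64(457), np.int64(479), [0.492, -0.2191], [0.4919, -0.2232]), (np.int64(572), np.int64(640), [0.4917, -0.2408], [0.4915, -0.254]), (np.int64(766), np.int64(786), [0.4912, -0.2793], [0.4911, -0.2834])]
180 [(np.int64(110), np.int64(132), [0.4978, -0.1585], [0.4977, -0.1622]), (np.int64(345), np.int64(362), [0.4974, -0.1988], [0.4974, -0.2018]), (np.int64(454), np.int64(476), [0.4972, -0.2186], [0.4972, -0.2226]), (np.int64(763), np.int64(784), [0.4967, -0.2787], [0.4966, -0.283])]
210 [(np.int64(108), np.int64(131), [0.5027, -0.1582], [0.5027, -0.162]), (np.int64(345), np.int64(360), [0.5025, -0.1988], [0.5025, -0.2015]), (np.int64(451), np.int64(475), [0.5024, -0.218], [0.5024, -0.2224]), (np.int64(616), np.int64(628), [0.5023
[... 1628 characters left out ...]
4, -0.2469], [0.5344, -0.249]), (np.int64(749), np.int64(769), [0.535, -0.2757], [0.5351, -0.2798])]
420 [(np.int64(91), np.int64(115), [0.5371, -0.1553], [0.5372, -0.1593]), (np.int64(333), np.int64(343), [0.5383, -0.1966], [0.5383, -0.1984]), (np.int64(436), np.int64(459), [0.5388, -0.2152], [0.5389, -0.2194]), (np.int64(604), np.int64(613), [0.5397, -0.2469], [0.5397, -0.2486]), (np.int64(746), np.int64(767), [0.5405, -0.2751], [0.5406, -0.2794])]
((267.3484191894531, 223.9381866455078), (181.5875244140625, 188.6768798828125), 88.36815643310547) [ 0.51277775 -0.18968735  0.007     ]
red ((517.8492431640625, -248.55003356933594), (25.844303131103516, 42.65092849731445), 2.8926022052764893)
```

The bay walls are 60 mm apart between centres, matching the geometry. The bay centre and pad agree at (0.5128,-0.1895), and the bay x axis is at yaw 0.083. Now I'll go over the white stopper with the jaws across its thin sides and re-centre it from a look.

```bash
python3 - <<'E'
from h import *
movep([0.4672,-0.053,0.17],R(0.0)); s=sense(); print(s["time_s"],s["position"]); im,d,P=snap("wrist","w9")
X=cloud(d,P); m=(np.abs(X[...,2]-.062)<.004)&(im.min(2)>150); v,u=np.nonzero(m); print(u.min(),u.max(),v.min(),v.max())
for th in (190,210):
    try:
        c,sz,a,px=face(im,P,(270,150,370,270),lambda c:c.min(2)>th,0.062); print(th,c.round(4),np.round(sz,1),round(a,3),px.min(0),px.max(0))
    except Exception as e: print(e)
E
```

```text
17.175 [ 0.46737776 -0.05256561  0.1701838 ]
309 639 0 231
190 [ 0.4667 -0.0522] [42.3 17.6] 1.572 [310.25       182.41666667] [331.25 230.75]
210 [ 0.4669 -0.0522] [41.1 16. ] 1.563 [311.41666667 183.08333333] [330.41666667 230.08333333]
```

View pics/w9.png

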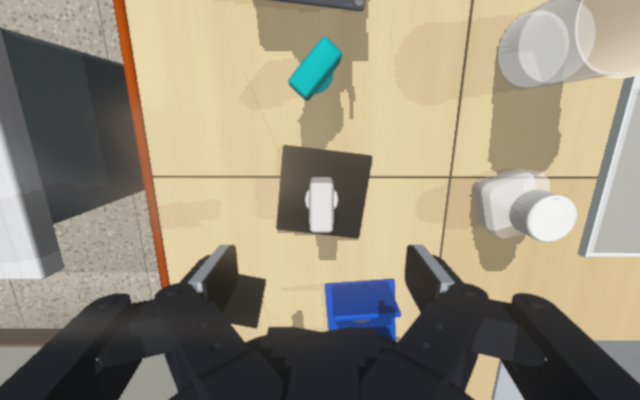

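The stopper is standing at (320,206), aligned with the tool axis, and both views agree on (0.4668,-0.0522). Now the grasp across the thin sides.

```bash
python3 - <<'E'
from h import *
c=[0.4668,-0.0525]
print(move_l([*c,0.061],R(0),feed=.1,until_force=6)); s=sense(); print(s["position"],s["wrist_force"].round(2))
command_gripper(0.03); command_gripper(0.01,50); s=sense(); print(s["time_s"],s["position"],s["finger_gap"],s["wrist_force"].round(2)); snap("wrist","w10")
E
```

```text
False
[ 0.46725098 -0.05260024  0.06147071] [ 0.9  -0.65 -1.26]
19.2833 [ 0.46690821 -0.05250175  0.06105173] 0.01930234620500656 [-0.27  0.52  1.31]
```

View pics/w10.png

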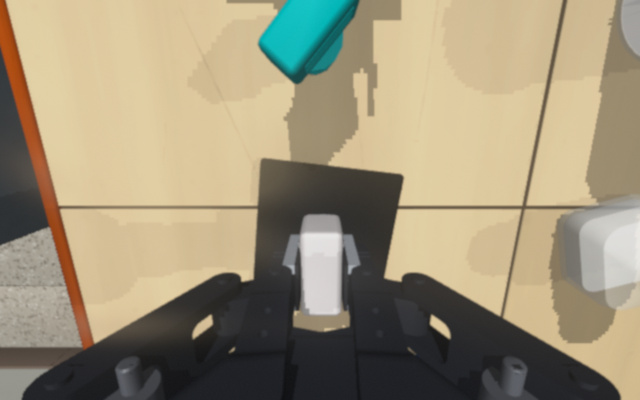

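Gripped, with a gap of 19.3 mm. Next I'll lift it, carry it over the free bay, and check alignment before lowering.

```bash
python3 - <<'E'
from h import *
move_l([0.4669,-0.0525,0.16],feed=.12)
move_l([0.5128,-0.1895,0.16],R(0.083),feed=.12)
move_l([0.5128,-0.1895,0.13],R(0.083),feed=.08)
s=sense(); print(s["time_s"],s["position"],s["finger_gap"]); snap("wrist","w11");snap("scene","s11")
s=load("s11")[0][180:300,340:480]; cv2.imwrite("pics/s11c.png",cv2.resize(s[:,:,::-1],None,fx=5,fy=5,interpolation=cv2.INTER_CUBIC))
E
```

```text
22.1833 [ 0.5125472  -0.18952758  0.12946985] 0.01932030289291014
```

View pics/w11.png

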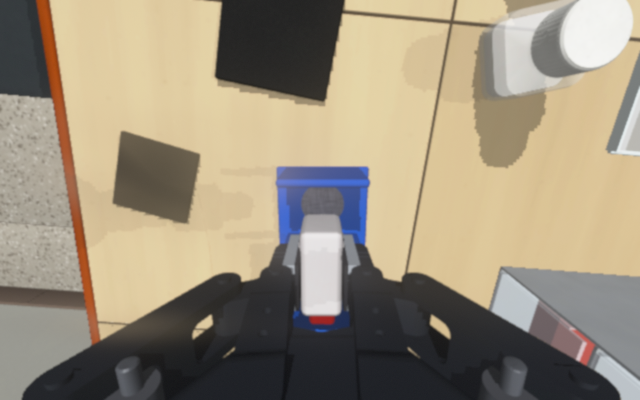

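View pics/s11c.png

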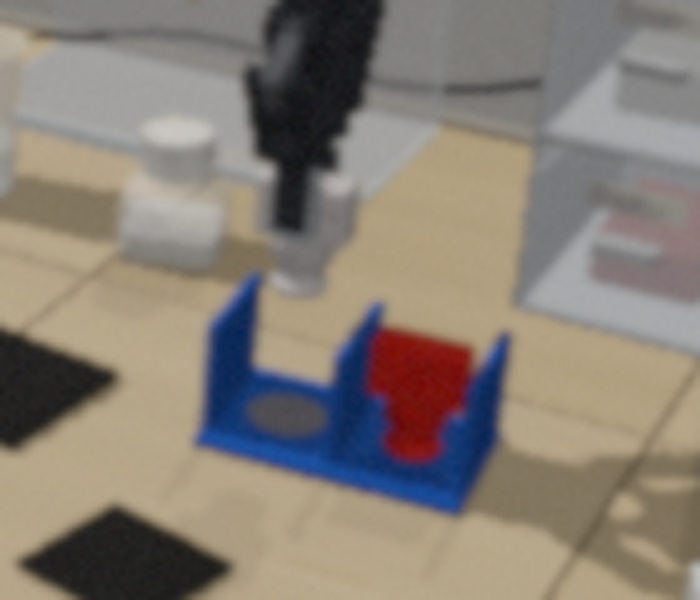

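The stand is square to the tool in the wrist view. I'll check the y clearance numerically: wall strip at about v 168-186, handle at v 214-315.

```bash
python3 - <<'E'
from h import *
im,d,P=load("w11"); print(im[160:216:2,322].tolist())
e=np.array([-np.sin(.083),np.cos(.083)]); o=np.array([.5128,-.1895])
for v,z in [(168,.061),(186,.061),(214.5,.1305),(314,.1305)]: print(v,((onz(None,(322,v),z,P)[:2]-o)@e*1000).round(1))
for u,v in [(302,260),(341,260)]: print(((onz(None,(u,v),.1305,P)[:2]-o)*1000).round(1))
for u in (278,367): print("stand",((onz(None,(u,175),.061,P)[:2]-o)*1000).round(1))
E
```

```text
[[222, 201, 162], [222, 201, 163], [221, 201, 163], [163, 154, 164], [83, 94, 148], [80, 92, 147], [80, 92, 147], [79, 92, 148], [78, 92, 149], [77, 93, 156], [78, 110, 202], [78, 113, 211], [76, 106, 195], [77, 92, 151], [99, 98, 111], [106, 104, 110], [106, 104, 111], [106, 103, 110], [103, 101, 108], [104, 102, 110], [104, 102, 110], [103, 101, 109], [104, 102, 110], [106, 104, 113], [103, 101, 110], [104, 102, 111], [104, 102, 111], [137, 134, 137]]
168 39.6
186 27.3
214.5 29.9
314 -21.0
[-10.    7.1]
[7.8 8.6]
stand [-32.4  32.3]
stand [27.1 37.2]
```

The wall's inner edge is at +27.3 mm (expected 27) and the handle's -y end is at -21 mm, so there is about 5 mm clear on both sides. Lowering.

```bash
python3 - <<'E'
from h import *
print(move_l([0.5128,-0.1898,0.075],R(0.083),feed=.06,until_force=6)); s=sense(); print(s["position"],s["wrist_force"].round(2))
print(move_l([0.5128,-0.1898,0.057],R(0.083),feed=.02,until_force=3)); s=sense(); print(s["time_s"],s["position"],s["wrist_force"].round(2))
snap("scene","s12"); snap("wrist","w12")
s=load("s12")[0][180:300,340:480]; cv2.imwrite("pics/s12c.png",cv2.resize(s[:,:,::-1],None,fx=5,fy=5,interpolation=cv2.INTER_CUBIC))
E
```

```text
False
[ 0.51308646 -0.1899903   0.07532226] [-0.07  0.69 -1.45]
True
24.0333 [ 0.51272729 -0.18973875  0.06106538] [-0.46  0.42  4.48]
```

View pics/s12c.png

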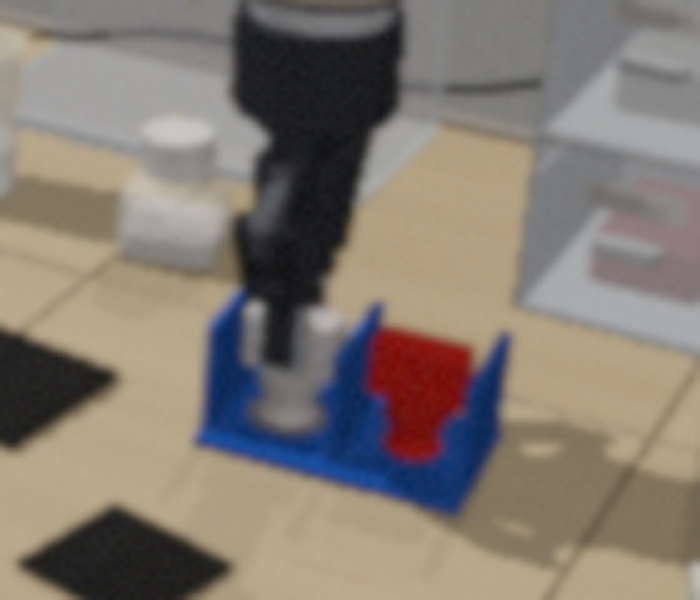

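View pics/w12.png

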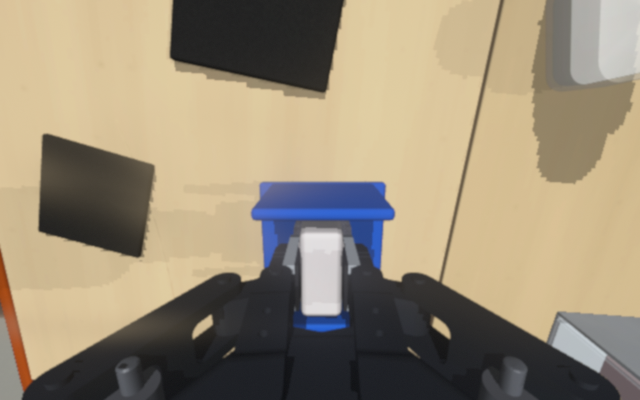

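Contact came at TCP z 0.061, the same as on the 6 mm mat, so the foot is on the bay floor. It's centred between the walls and clear of both. Release and retreat.

```bash
python3 - <<'E'
from h import *
command_gripper(0.03); sleep(.1); command_gripper(0.085); s=sense(); print(s["time_s"],s["finger_gap"],s["wrist_force"].round(2))
p=s["position"]; move_l([p[0],p[1],0.20],feed=.12); s=sense(); print(s["time_s"],s["position"])
im,d,P=snap("wrist","w13"); snap("scene","s13"); snap("top","t13")
for th in (190,205):
    c,sz,a,px=face(im,P,(290,130,360,260),lambda c:c.min(2)>th,0.062); print(c.round(4),np.round(sz,1),round(a-np.pi/2,3))
a=load("s13")[0][170:310,220:480]; cv2.imwrite("pics/s13c.png",cv2.resize(a[:,:,::-1],None,fx=3,fy=3,interpolation=cv2.INTER_CUBIC))
a=load("t13")[0][140:290,230:430]; cv2.imwrite("pics/t13c.png",cv2.resize(a[:,:,::-1],None,fx=4,fy=4,interpolation=cv2.INTER_CUBIC))
E
```

```text
25.0833 0.08503669249114791 [-0.67  0.46 -0.14]
26.3917 [ 0.51169745 -0.1891059   0.19922628]
[ 0.5101 -0.1894] [41.8 21.4] 0.081
[ 0.5121 -0.1892] [40.8 15.8] 0.076
```

View pics/s13c.png

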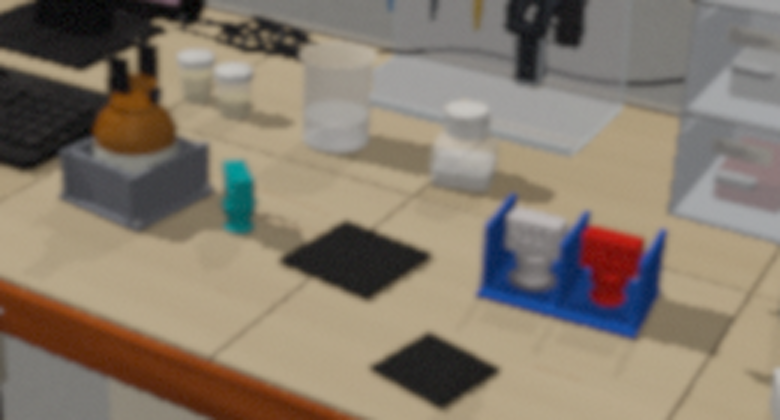

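View pics/w13.png

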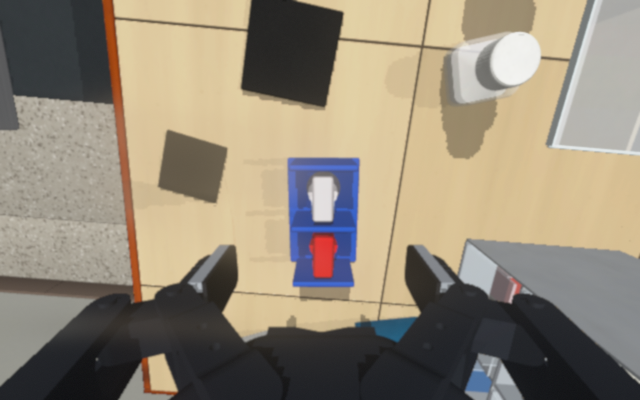

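View pics/t13c.png

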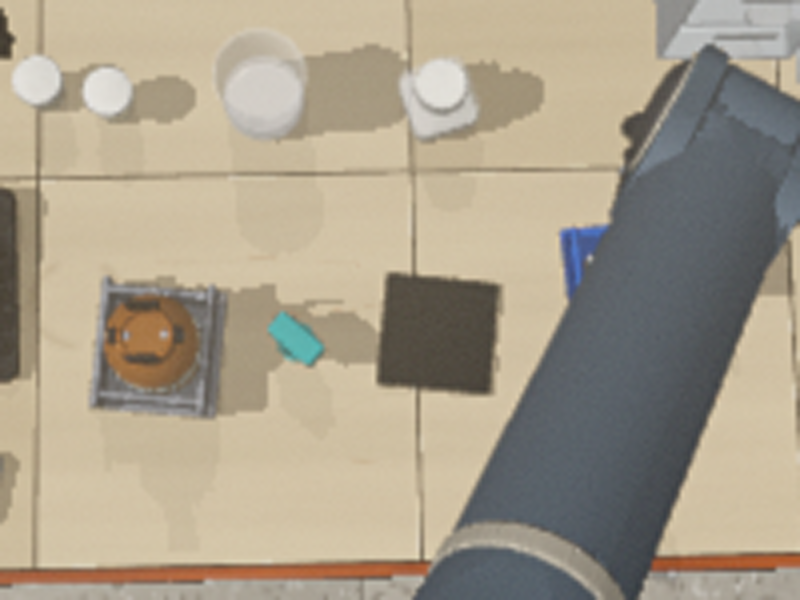

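The white stopper stands upright in the left bay (wrist px (322,198)) with its handle from wall to wall, and the bottle is seated in the holder. The beaker, wash bottle and red stopper haven't moved, and the gripper is clear. Handing in.

```bash
python3 -c "
from rig import *
finish_job(); print(sense()['time_s'])"
```

```text
the job is handed in; nothing more can be done
the job is handed in; nothing more can be done
```

I finished the job and handed it in; my last logged time was 26.4 s of the 58 s allowed.

- **Freeing the stopper:** I held the white stopper by the ends of its handle and rocked it +0.26 then -0.26 rad, with no force component above about 6 N. It then lifted out at about 1 N, and the bottle stayed in its holder.
- **On the mat:** I stood it upright on the 90 mm mat and let go. I then gripped it again across its thin sides, where the finger gap was 19.3 mm for the 20 mm handle.
- **In the bay:** I stood it in the free +y bay and released it.

**Last checks:**
- The stopper is upright in the bay at about (0.512, -0.189); I measured the bay centre at (0.513, -0.1895).
- Its yaw reads 0.076–0.081 rad, against 0.083 for the bay. That leaves about 5 mm to each wall.
- At a looser brightness threshold, one reading put its centre 2 mm off in x. I took this to be the side face spilling into the mask.
- The bottle, beaker, wash bottle and red stopper look unmoved in the pictures.
- I did not re-measure the timer; the arm never went near it.

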